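Strip a test-cell stack to its places

ROBOT

A 6-joint arm with a two-finger parallel gripper is mounted at the origin on a cart in front of the work surface, level with it; the furniture and walls round the work are solid. World frame = base frame: x ahead of the robot, y to its left, z up, the work surface at z = 0. Lengths are in m, angles in rad, forces in N, time in s.
With the tool pointing down it reaches from about 0.25 to 0.8 m from the base axis. Payload 8.5 kg.
Tool frame: the origin (TCP) lies on the centre line of the jaws, within the pads' length; the fingertips stand 22 mm ahead of it and the grasp point (between the pads) lies 3 mm ahead of it (manip.tcp_to_tips is the distance from the TCP to the fingertips, in m); z points along the fingers, y is the line along which they close (so a half turn about z gives the same grasp; the last joint's range is limited). The gripper opens to 85 mm and grips with 20 to 120 N. Pads are 22 mm wide; open, the fingers measure 114 mm over their backs; the gripper's body (76 mm by 85 mm) begins 54 mm behind the grasp point. The pads swing forward as they close: fully open they stand 13 mm farther back than shut.
Start: joints at [1.178, 0.238, -0.013, 1.319, 0, 1.571], TCP at [0.201, 0.485, 0.253] pointing down, gripper open.
Joint ranges: [-2.66, 2.66], [-1.03, 1.9], [-1.14, 1.46], [-1.82, 2.27], [-1.45, 1.34], [-3.14, 3.14]. Speed limits (rad/s): [2.22, 2.22, 2.79, 3.14, 3.14, 3.14].

INTERFACE

Orientations are given as a rotation vector (axis times angle).
In Python, from station import monitor, imaging, job, manip gives the robot as it stands.
- The arm moves only by the tool carry_out, never from a script. Its argument "series" is text: rows parted by semicolons, each of 6 numbers parted by spaces: the shift along the world's x, y, z in units of 50 mm (1.0 is 50 mm), then the turn, a rotation vector about the world's x, y, z in units of 5 degrees (1.0 is 5 degrees). A call has 1 to 20 rows; each row is the pose to reach, as a shift and turn from the pose commanded when the call began; what a row does not reach only later rows make up. A row lasts 1/10 s, in which the tool goes at most 50 mm and 8.59 degrees, less where a joint would pass 70% of its speed; a pose out of reach is approached as far as the arm can. A call with a gripper value outside its range is refused whole. "grip" is the gripper's target within -1 to 1 (fully open at 1, half-way at 0, shut at -1), set as the call begins (left out, the last holds). The fingers move at their own pace and stop on an object; "squeeze" is the grip in N (left out, the last holds). Time passes only in rows, so rows that repeat a pose let the fingers close. It gives the time, the measured TCP pose, the force, the opening and the grip force at its end, in the units of the state.
- monitor.get_obs(): the state, without advancing time (a new reading comes with each control period).
- imaging.camera(name): name is "scene" or "top" or "wrist"; returns the picture (384x512x3 uint8, blue, green, red); there is no depth.
- imaging.camera_info(name): a dict with "fx", "fy", "cx", "cy" (pixels), "view" (4x4, takes a point from world to camera coordinates). Camera axes: x right, y down, z forward; pixel columns grow to the right and rows downward; lengths in m; the calibration is good to about 2 mm. A picture is of the moment at which its call begins: read the wrist's pose just before it. camera_info takes no time and is no camera call; for the wrist camera it gives the pose at the moment of the call.
- job.finish_job(): hands the job in; it is judged then, once.
The state is a dict: "time": time; "joint_positions": joint angles; "joint_vel": joint speeds; "tau": joint torques, N m; "ee_pos": TCP position; "tool_rot": TCP orientation; "contact_force": force on the tool from outside, world axes, zero at the start; "torque": the same for the moment, N m; "gripper_width": finger opening in m; "grip_force": force on a finger pad.
Only numpy, scipy, OpenCV 4.12 (cv2) and the standard library are available. Lean on these libraries where they do the work, as an engineer would, in place of code of your own. Each camera call takes 0.05 s, during which the arm holds its last target. There are 200 camera calls.

TASK

Take this stack from the soil test cell apart from the top down, and put each part the way it now stands, upright and flat, in the middle of its own place: the small hexagonal coupling in the square dark steel tray, the grey top cap in the round grey dish, the rusty porous disc on the barred drying rack, and last the brass sample ring on the round pan of the balance. Let go of everything, and leave the beaker and the timer standing where they are.

Things in the scene. Friction and masses are not known exactly. Their poses are not given: they have to be found in the camera images.
- coupling: Small steel hexagonal coupling nut, standing upright at the top of the stack: 17 mm across flats, 19 mm across corners, 22 mm tall. Origin at the centre of its underside, z along its height; its flats face its own x directions (+x and -x) and those 60 degrees round.
- top_cap: Plain grey-white round cap (solid cylinder), second from the top: 50 mm diameter, 22 mm tall. Origin at the centre of its underside, z up.
- porous_disc: Flat rusty-brown porous disc, third from the top: 60 mm diameter, 10 mm thick. Origin at the centre of its underside, z up.
- sample_ring: Brass-coloured ring, the bottom of the stack, standing on the bench: 69 mm outside diameter, 20 mm tall, open in the middle (hole at least 50 mm across). Origin at the centre of its underside, z up. Each part of the stack lies on the one below within 2 mm of its centre.
- parts_tray: Fixed shallow square open tray of dark steel, 96 x 96 mm outside, walls 3 mm thick and 14 mm high, inner floor 3 mm above the bench; place of the coupling. Origin at the centre of its underside on the bench, z up, x and y along its sides.
- dish: Fixed shallow round grey dish, 116 mm across the rim, rim 14 mm high, inner floor 4 mm above the bench, flat over at least 98 mm; place of the top cap. Origin at the centre of its underside on the bench, z up.
- rack: Fixed drying rack of nine flat aluminium bars with 6 mm gaps, 120 x 112 mm, the tops of the bars 26 mm above the bench and without any rim; place of the porous disc. Origin at the centre of its underside on the bench, z up; the bars run along its y.
- balance: Fixed small laboratory balance: grey body 150 mm long and 112 mm wide, 30 mm high, with a round flat steel pan of 100 mm diameter whose top is 40 mm above the bench; place of the ring. Origin on the bench right below the centre of the pan, z up; the body reaches from 97 mm on its -x side (black display) to 53 mm on its +x side. The pan does not give.
- beaker: Bystander: clear beaker, 65 mm diameter, 83 mm tall, loose. Origin at the centre of its underside.
- timer: Bystander: white timer with red buttons, 60 x 60 x 18 mm, loose, lying flat. Origin at the centre of its underside.

How it is judged:
By the outcome, as a careful person would: the job done as asked, in the order asked, and still so for the second after the job is handed in, with the robot touching nothing.
It also fails if it takes over 104 s, if anything falls off the work surface, if the arm or the gripper's body presses on something with over 40 N, if the wrist force passes 120 N, or if a joint passes its speed limit or range.

## Working session

There is one attempt and no reset: what is moved stays moved. The work goes in short steps, Python scripts to look and compute and a tool call to move; the robot and the scene stay as the last step left them, time stands still between calls to the robot, and variables do not carry over. Pictures are saved under pics/ and viewed, at most 18 in all, crops included, and the job is handed in when it is done.

Besides the shell and the picture viewer there is one more tool, called after "Call:" as name(argument=value, ...) on one line, values as JSON. carry_out: Moves the arm, as the interface text tells. Its arguments: {"type":"object","properties":{"series":{"type":"string"},"grip":{"type":"number"},"squeeze":{"type":"number"}},"required":["series"]}

```bash
mkdir -p pics; python3 - <<'E'
from station import monitor, imaging, job, manip
import cv2
o=monitor.get_obs()
print({k:o[k] for k in('time','ee_pos','tool_rot','gripper_width','contact_force')})
for n in('scene','top'):
    cv2.imwrite(f'pics/{n}0.png',imaging.camera(n)); i=imaging.camera_info(n); print(n,i)
E
```

```text
{'time': 0.0, 'ee_pos': array([0.20084033, 0.48465706, 0.25267684]), 'tool_rot': array([-6.13071976e-01, -3.08090996e+00,  2.20794731e-03]), 'gripper_width': 0.0853173870372946, 'contact_force': array([0.32768738, 0.25460302, 0.31233669])}
scene {'fx': 384.070259318308, 'fy': 384.070259318308, 'cx': 253.17962780783543, 'cy': 193.1482750212308, 'view': array([[ 0.48453669, -0.87464192,  0.01502314, -0.10882578],
       [-0.53875184, -0.31190153, -0.78260072,  0.36879971],
       [ 0.68918114,  0.37110502, -0.62234268,  0.61967871],
       [ 0.        ,  0.        ,  0.        ,  1.        ]])}
top {'fx': 449.188493789974, 'fy': 449.188493789974, 'cx': 252.64794786980386, 'cy': 194.45132931911203, 'view': array([[ 0.00711543, -0.9998963 ,  0.01252033,  0.13758726],
       [-0.99849192, -0.00778591, -0.05434403,  0.52902333],
       [ 0.05443587, -0.01211476, -0.99844377,  1.11793642],
       [ 0.        ,  0.        ,  0.        ,  1.        ]])}
```

View pics/scene0.png

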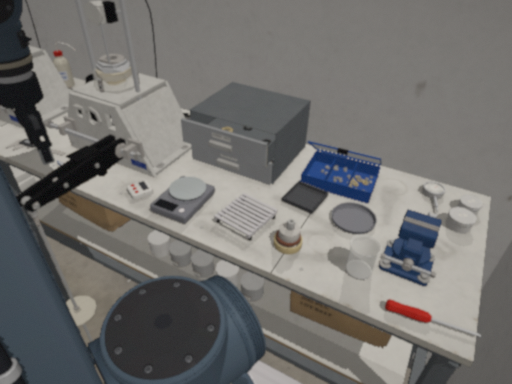

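View pics/top0.png

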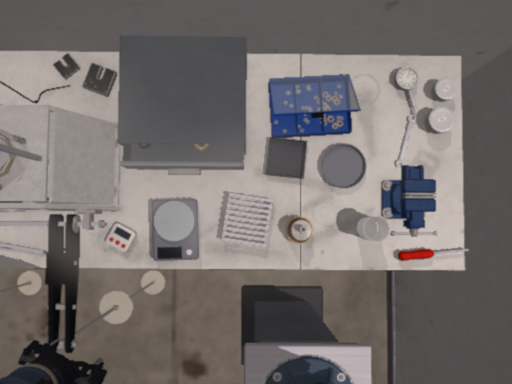

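The scene picture shows the stack at about (289,237). In the top view I see the stack at (300,229), tray at (286,158), dish at (342,166), rack at (246,220), pan at (173,221), beaker at (373,228) and timer at (121,237).

```bash
cat > h.py <<'E'
from station import monitor, imaging, job, manip
import cv2, numpy as np
from scipy.spatial.transform import Rotation as R
def ray(i,u,v,z):
    V=i['view'];Rm=V[:3,:3];c=-Rm.T@V[:3,3]
    d=Rm.T@np.array([(u-i['cx'])/i['fx'],(v-i['cy'])/i['fy'],1.])
    return c+d*(z-c[2])/d[2]
def proj(i,p):
    q=i['view']@np.append(p,1.);return np.array([i['fx']*q[0]/q[2]+i['cx'],i['fy']*q[1]/q[2]+i['cy']])
E
python3 - <<'E'
from h import *
im=cv2.imread('pics/top0.png');i=imaging.camera_info('top')
for n,u,v,z in(('stack',300,229,.05),('tray',286,158,.014),('dish',342,166,.014),('rack',246,220,.026),('pan',173,221,.04),('beaker',373,228,.083),('timer',121,237,.018)):
    print(n,ray(i,u,v,z).round(3))
c=im[130:270,90:400]
cv2.imwrite('pics/topc.png',cv2.resize(c,None,fx=2.58,fy=2.58,interpolation=cv2.INTER_CUBIC))
E
```

```text
stack [0.443 0.026 0.05 ]
tray [0.621 0.058 0.014]
dish [ 0.602 -0.084  0.014]
rack [0.464 0.158 0.026]
pan [0.46  0.336 0.04 ]
beaker [ 0.447 -0.143  0.083]
timer [0.419 0.468 0.018]
```

View pics/topc.png

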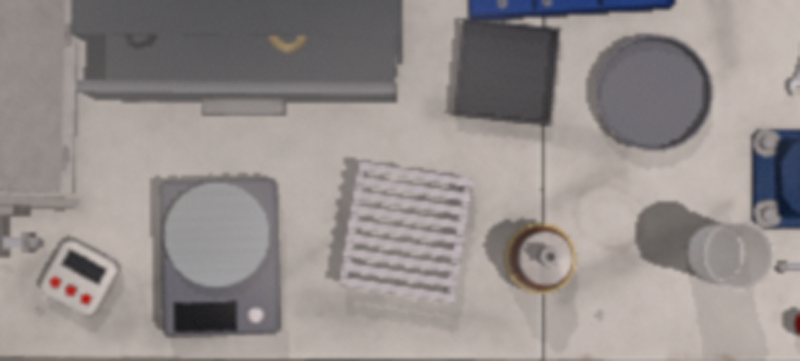

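Call:
carry_out(series="4.8 -9.2 1 0 0 -13.5;4.8 -9.2 1 0 0 -13.5;4.8 -9.2 1 0 0 -13.5;4.8 -9.2 1 0 0 -13.5;4.8 -9.2 1 0 0 -13.5;4.8 -9.2 1 0 0 -13.5;4.8 -9.2 1 0 0 -13.5;4.8 -9.2 1 0 0 -13.5;4.8 -9.2 1 0 0 -13.5;4.8 -9.2 1 0 0 -13.5;4.8 -9.2 1 0 0 -13.5;4.8 -9.2 1 0 0 -13.5;4.8 -9.2 1 0 0 -13.5;4.8 -9.2 1 0 0 -13.5")

```text
time: 1.5
ee_pos: [0.4404, 0.0256, 0.303]
tool_rot: [-2.22, -2.222, 0.001]
contact_force: [0.2, 0.7, -0.0]
gripper_width: 0.0855
grip_force: 0.0
```

```bash
python3 - <<'E'
from h import *
o=monitor.get_obs();i=imaging.camera_info('wrist');im=imaging.camera('wrist');cv2.imwrite('pics/w1.png',im)
r=R.from_rotvec(o['tool_rot']);print(o['time'],o['ee_pos'],r.as_matrix().round(4))
V=i['view'];print('cam',-V[:3,:3].T@V[:3,3],V[2,:3],i['fx'],manip.tcp_to_tips)
print(proj(i,[.443,.026,.07]))
E
```

```text
1.5 [0.44042819 0.0256014  0.30304304] [[-6.e-04  1.e+00 -8.e-04]
 [ 1.e+00  6.e-04  2.e-04]
 [ 2.e-04 -8.e-04 -1.e+00]]
cam [0.43991872 0.09477812 0.42361839] [-5.75115537e-04 -2.70188434e-01 -9.62807291e-01] 312.9198805406248 0.022
[265.41456452 163.67530442]
```

View pics/w1.png

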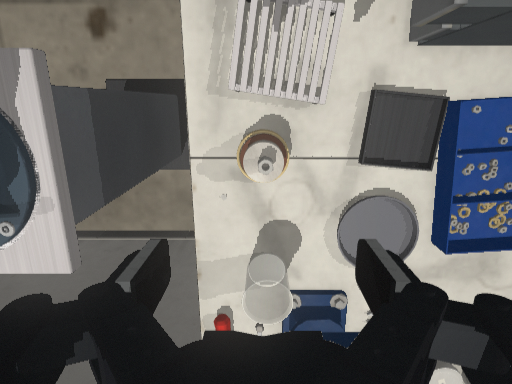

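The wrist view shows the stack at (265,160) with the coupling top near (265,164), the tray at (404,129), the dish at (377,230), the rack at (285,48) and the beaker at (268,285). Next I measure the tray, dish and stack centre from it, then go lower to see the hexagon.

Call:
carry_out(series="0 0 -1 0 0 0;0 0 -2 0 0 0;0 0 -2.8 0 0 0;0 0 -2.8 0 0 0;0 0 -2.8 0 0 0")

```text
time: 2.05
ee_pos: [0.4407, 0.0257, 0.1641]
tool_rot: [-2.22, -2.222, 0.001]
contact_force: [0.3, -0.6, 0.7]
gripper_width: 0.0855
grip_force: 0.0
```

```bash
python3 - <<'E'
from h import *
i=imaging.camera_info('wrist');o=monitor.get_obs();im=imaging.camera('wrist');cv2.imwrite('pics/w2.png',im)
print(o['ee_pos'],proj(i,[.443,.026,.074]),i['view'].tolist())
np.save('w2.npy',i['view'])
u,v=proj(i,[.443,.026,.06]).astype(int)
c=im[max(v-75,0):v+75,u-75:u+75];print(u-75,max(v-75,0))
cv2.imwrite('pics/w2c.png',cv2.resize(c,None,fx=4,fy=4,interpolation=cv2.INTER_CUBIC))
# earlier wrist picture
w=cv2.imread('pics/w1.png');g=cv2.cvtColor(w,cv2.COLOR_BGR2GRAY)
i1=dict(i);V=i['view'].copy();C=np.array([0.43991872,0.09477812,0.42361839]);V[:3,3]=-V[:3,:3]@C;i1['view']=V
def blob(g,m,x0,y0,x1,y1):
    k=np.zeros_like(g);k[y0:y1,x0:x1]=(m[y0:y1,x0:x1]*255)
    cs=cv2.findContours(k,cv2.RETR_EXTERNAL,cv2.CHAIN_APPROX_NONE)[0];return max(cs,key=cv2.contourArea)
t=blob(g,g<85,350,78,449,178);r=cv2.minAreaRect(t);print('tray',r,ray(i1,*r[0],.010))
d=blob(g,g<150,330,182,428,272);e=cv2.fitEllipse(d);print('dish',e,ray(i1,*e[0],.010))
E
```

```text
[0.44074109 0.02570445 0.16407211] [266.54189642 202.48905897] [[0.9999976992697329, 0.0019581467910715013, -0.0008758518059345704, -0.4401339949101055], [0.0021220177477283475, -0.9627585847633616, 0.27035422043150675, 0.013469843048371654], [-0.00031384059595343647, -0.27035545699244534, -0.962760524937789, 0.29984610402373646], [0.0, 0.0, 0.0, 1.0]]
191 121
tray ((405.9555358886719, 130.23837280273438), (99.82242584228516, 80.90911865234375), 10.57352352142334) [0.62658885 0.05890041 0.01      ]
dish ((378.310302734375, 231.45289611816406), (82.02789306640625, 87.3538818359375), 176.93592834472656) [ 0.60509156 -0.08357159  0.01      ]
```

View pics/w2c.png

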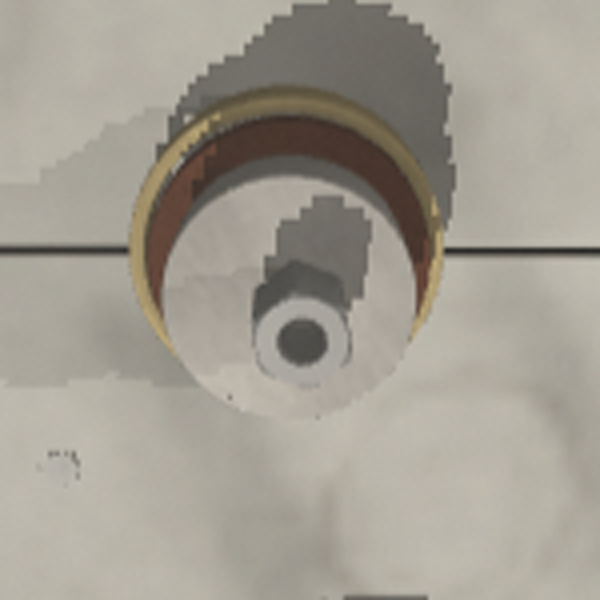

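The crop shows the hex coupling bore at crop (302,342) → image (266.4,206.4), and the cap ellipse centred near crop (290,297). I need a zoom for the flats.

```bash
python3 - <<'E'
from h import *
i=imaging.camera_info('wrist');im=cv2.imread('pics/w2.png')
print('bore',ray(i,266.4,206.4,.074),'cap top',ray(i,191+290/4,121+297/4,.052))
c=im[182:222,248:288]
c=cv2.convertScaleAbs(c,alpha=1.5,beta=-60)
cv2.imwrite('pics/w2d.png',cv2.resize(c,None,fx=15,fy=15,interpolation=cv2.INTER_CUBIC))
E
```

```text
bore [0.44421698 0.02265901 0.074     ] cap top [0.44224735 0.02433143 0.052     ]
```

View pics/w2d.png

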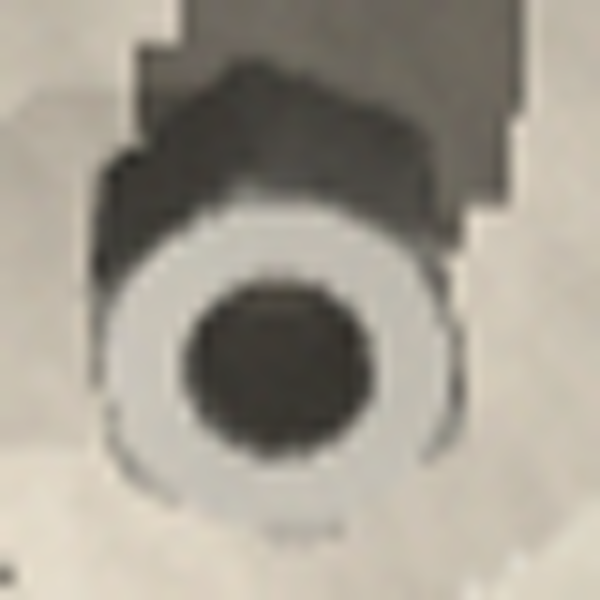

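Base corners in the zoom are at (105,165), (250,62) and (430,130). That puts the flat normals at about 7.5° from world x, so I turn the tool by 1.5 units.

Call:
carry_out(series="0.07 -0.06 -0.5 0 0 1.5;0.07 -0.06 -1.1 0 0 1.5;0.07 -0.06 -1.5 0 0 1.5;0.07 -0.06 -1.72 0 0 1.5;0.07 -0.06 -1.72 0 0 1.5;0.07 -0.06 -1.72 0 0 1.5", grip=-0.2, squeeze=30)

```text
time: 2.7
ee_pos: [0.4456, 0.0221, 0.0787]
tool_rot: [2.07, 2.361, 0.002]
contact_force: [-0.1, -0.1, 0.2]
gripper_width: 0.0341
grip_force: 0.0
```

Call:
carry_out(series="0 0 0 0 0 0;0 0 0 0 0 0;0 0 0 0 0 0;0 0 0 0 0 0;0 0 0 0 0 0;0 0 0 0 0 0;0 0 0 0 0 0", grip=-1)

```text
time: 3.4
ee_pos: [0.4455, 0.022, 0.0785]
tool_rot: [2.07, 2.36, 0.003]
contact_force: [-0.9, -0.5, 7.0]
gripper_width: 0.016
grip_force: 31.4
```

Call:
carry_out(series="0 0 0.4 0 0 0;0 0 1 0 0 0;0 0 1.6 0 0 0;0.8 0.2 1.6 0 0 0;1.7 0.4 1.6 0 0 0;2.6 0.6 1.6 0 0 0;3.57 0.72 1.4 0 0 0;3.57 0.72 1 0 0 0;3.57 0.72 1 0 0 0;3.57 0.72 1 0 0 0")

```text
time: 4.4
ee_pos: [0.6219, 0.0579, 0.1272]
tool_rot: [-2.071, -2.361, 0.002]
contact_force: [0.4, -0.0, -0.3]
gripper_width: 0.016
grip_force: 30.6
```

```bash
python3 - <<'E'
from h import *
i=imaging.camera_info('wrist');o=monitor.get_obs();im=imaging.camera('wrist');cv2.imwrite('pics/w3.png',im)
print(o['time'],o['ee_pos'],o['gripper_width'],o['grip_force'],o['contact_force'],proj(i,[.624,.058,.003]))
E
```

```text
4.4 [0.62187007 0.05787408 0.12722453] 0.015956738003622878 30.55427408860851 [ 0.4096872  -0.02830276 -0.31709736] [266.01455093 190.04240016]
```

View pics/w3.png

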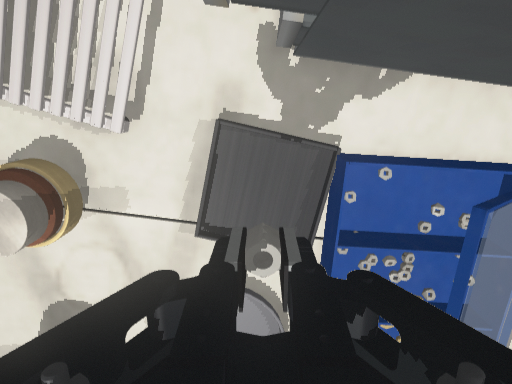

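The coupling is held upright at (262,260). The tray's rim corners are near (218,120), (340,147) and (200,237), which puts its centre at about (270,192).

```bash
python3 - <<'E'
from h import *
i=imaging.camera_info('wrist');print(ray(i,270,192,.014))
E
```

```text
[0.6273222  0.05967888 0.014     ]
```

Call:
carry_out(series="0.07 0.01 -0.6 0 0 0;0.07 0.01 -1.2 0 0 0;0.07 0.01 -1.6 0 0 0;0.07 0.01 -1.85 0 0 0;0.07 0.01 -1.92 0 0 0;0.07 0.01 -1.94 0 0 0;0.07 0.01 -1.94 0 0 0;0.07 0.01 -1.94 0 0 0")

```text
time: 5.25
ee_pos: [0.6271, 0.0585, 0.0315]
tool_rot: [2.071, 2.361, 0.002]
contact_force: [-1.0, 0.3, -0.3]
gripper_width: 0.0158
grip_force: 30.5
```

Call:
carry_out(series="0 0 -0.02 0 0 0;0 0 -0.04 0 0 0;0 0 -0.04 0 0 0")

```text
time: 5.55
ee_pos: [0.627, 0.0585, 0.0298]
tool_rot: [2.071, 2.361, 0.002]
contact_force: [-2.5, 1.1, 10.4]
gripper_width: 0.0159
grip_force: 31.8
```

Call:
carry_out(series="0 0 0 0 0 0;0 0 0 0 0 0;0 0 0 0 0 0;0 0 0 0 0 0", grip=-0.2)

```text
time: 5.95
ee_pos: [0.6264, 0.0585, 0.0281]
tool_rot: [-2.071, -2.362, 0.0]
contact_force: [-0.1, 0.0, 0.6]
gripper_width: 0.0343
grip_force: 0.0
```

Call:
carry_out(series="0 0 0.5 0 0 0;0 0 1.3 0 0 0;0 0 2.2 0 0 0;-0.9 -0.2 2.6 0 0 -0.5;-1.8 -0.4 2.6 0 0 -1;-2.7 -0.6 2.6 0 0 -1.5;-3.7 -0.68 2.6 0 0 -1.5;-3.7 -0.68 2.6 0 0 -1.5;-3.7 -0.68 2.6 0 0 -1.5;-3.7 -0.68 2.6 0 0 -1.5")

```text
time: 6.95
ee_pos: [0.4429, 0.0246, 0.1587]
tool_rot: [2.221, 2.221, 0.002]
contact_force: [-0.4, 0.2, 0.8]
gripper_width: 0.0338
grip_force: 0.0
```

Call:
carry_out(series="0 0 0 0 0 0;0 0 0 0 0 0;0 0 0 0 0 0", grip=1)

```text
time: 7.25
ee_pos: [0.442, 0.0245, 0.158]
tool_rot: [-2.221, -2.221, 0.001]
contact_force: [-0.8, 0.6, -0.1]
gripper_width: 0.0759
grip_force: 0.0
```

```bash
python3 - <<'E'
from h import *
i=imaging.camera_info('wrist');o=monitor.get_obs();im=imaging.camera('wrist');cv2.imwrite('pics/w4.png',im)
print(o['time'],o['ee_pos'],proj(i,[.442,.0245,.052]))
u,v=proj(i,[.442,.024,.03]).astype(int);print(u,v)
cv2.imwrite('pics/w4v.png',np.hstack([im[:,200:],])) 
E
```

```text
7.25 [0.44199856 0.02453704 0.15796918] [263.3241895  196.40684047]
263 189
```

View pics/w4.png

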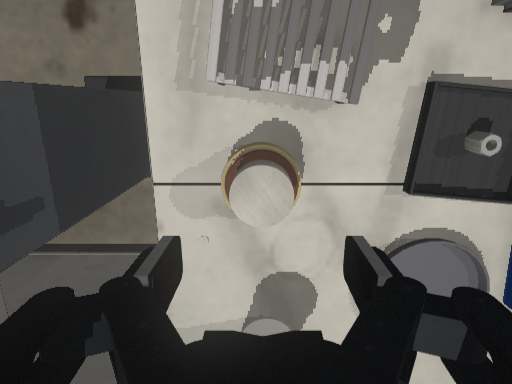

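The cap is in place, with its top centred at about (262,194), and the coupling stands in the tray at (485,145). Next is the cap grasp.

Call:
carry_out(series="0 0.02 -0.6 0 0 0;0 0.02 -1.3 0 0 0;0 0.02 -1.8 0 0 0;0 0.02 -2.02 0 0 0;0 0.02 -2.02 0 0 0;0 0.02 -2.02 0 0 0", grip=1)

```text
time: 7.9
ee_pos: [0.4417, 0.0255, 0.0574]
tool_rot: [-2.221, -2.221, 0.0]
contact_force: [0.1, -0.2, -0.0]
gripper_width: 0.0857
grip_force: 0.0
```

Call:
carry_out(series="0 0 0 0 0 0;0 0 0 0 0 0;0 0 0 0 0 0;0 0 0 0 0 0;0 0 0 0 0 0;0 0 0 0 0 0", grip=-1, squeeze=40)

```text
time: 8.5
ee_pos: [0.442, 0.0255, 0.0582]
tool_rot: [2.221, 2.221, 0.002]
contact_force: [-1.6, 0.8, 6.0]
gripper_width: 0.0485
grip_force: 40.0
```

Call:
carry_out(series="0 0 0.3 0 0 0;0 0 1 0 0 0;0 0 1.8 0 0 0;0.8 -0.5 1.8 0 0 0;1.5 -1 1.8 0 0 0;2.3 -1.5 1.8 0 0 0;3.26 -2.2 1.6 0 0 0;3.26 -2.2 1.2 0 0 0;3.26 -2.2 1.2 0 0 0;3.26 -2.2 1.2 0 0 0")

```text
time: 9.5
ee_pos: [0.6033, -0.0843, 0.117]
tool_rot: [-2.22, -2.22, 0.002]
contact_force: [-0.7, 0.3, 0.5]
gripper_width: 0.0485
grip_force: 41.9
```

```bash
python3 - <<'E'
from h import *
i=imaging.camera_info('wrist');o=monitor.get_obs();im=imaging.camera('wrist');cv2.imwrite('pics/w5.png',im)
print(o['time'],o['ee_pos'],o['gripper_width'],o['contact_force'],proj(i,[.605,-.085,.004]))
E
```

```text
9.5 [ 0.60334648 -0.08427811  0.11695859] 0.04847610379297189 [-0.69340963  0.27845252  0.50756297] [265.66183779 194.65917664]
```

View pics/w5.png

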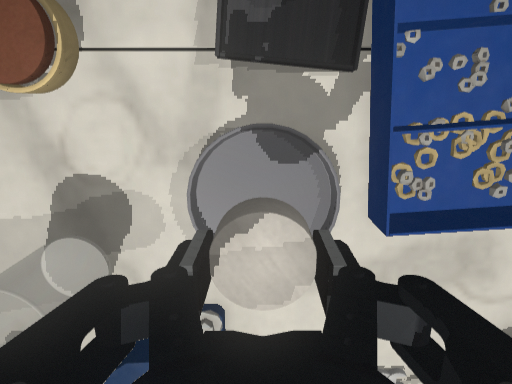

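The dish rim runs from column 188 to 340 and starts at row 123, so its centre is about (264,197), as expected. The cap is held level at (263,254).

Call:
carry_out(series="0.02 0 -0.6 0 0 0;0.02 0 -1.2 0 0 0;0.02 0 -1.5 0 0 0;0.02 0 -1.64 0 0 0;0.02 0 -1.68 0 0 0;0.02 0 -1.70 0 0 0;0.02 0 -1.70 0 0 0")

```text
time: 10.25
ee_pos: [0.606, -0.0844, 0.0335]
tool_rot: [2.22, 2.221, 0.002]
contact_force: [-0.5, 0.9, -1.8]
gripper_width: 0.0484
grip_force: 41.9
```

Call:
carry_out(series="0 0 -0.02 0 0 0;0 0 -0.03 0 0 0;0 0 -0.03 0 0 0")

```text
time: 10.55
ee_pos: [0.6061, -0.0845, 0.0325]
tool_rot: [2.22, 2.22, 0.002]
contact_force: [-2.6, 0.8, 9.9]
gripper_width: 0.0485
grip_force: 43.1
```

Call:
carry_out(series="0 0 0 0 0 0;0 0 0 0 0 0;0 0 0 0 0 0", grip=0.4)

```text
time: 10.85
ee_pos: [0.6055, -0.0846, 0.0309]
tool_rot: [2.222, 2.221, 0.0]
contact_force: [0.6, -0.2, -0.5]
gripper_width: 0.0601
grip_force: 0.0
```

```bash
python3 - <<'E'
from h import *
i=imaging.camera_info('wrist');o=monitor.get_obs();print(o['gripper_width'],o['contact_force'])
T=R.from_rotvec(o['tool_rot']).as_matrix()
# visible tip edge nearest the camera: tool x=+.011, tool y=+-w/2; tip distance d ahead of TCP
for n,w in(('w3',.016),('w5',.0485),('w4',.076)):
    for d in(.010,.016,.022,.028):
        print(n,w,d,[proj(i,o['ee_pos']+T@np.array([.011,s*w/2,d])).round(0).tolist() for s in(-1,1)])
a=[cv2.imread(f'pics/{n}.png')[205:305,120:410] for n in('w3','w5','w4')]
cv2.imwrite('pics/tips.png',cv2.resize(np.vstack(a),None,fx=2,fy=2))
E
```

```text
0.06011114640491297 [ 0.62742911 -0.23513498 -0.5184153 ]
w3 0.016 0.01 [[246.0, 235.0], [281.0, 235.0]]
w3 0.016 0.016 [[247.0, 230.0], [281.0, 230.0]]
w3 0.016 0.022 [[247.0, 225.0], [280.0, 225.0]]
w3 0.016 0.028 [[248.0, 221.0], [279.0, 221.0]]
w5 0.0485 0.01 [[210.0, 235.0], [317.0, 235.0]]
w5 0.0485 0.016 [[212.0, 230.0], [315.0, 230.0]]
w5 0.0485 0.022 [[214.0, 225.0], [313.0, 225.0]]
w5 0.0485 0.028 [[216.0, 221.0], [311.0, 221.0]]
w4 0.076 0.01 [[180.0, 235.0], [348.0, 235.0]]
w4 0.076 0.016 [[183.0, 230.0], [344.0, 230.0]]
w4 0.076 0.022 [[186.0, 225.0], [341.0, 225.0]]
w4 0.076 0.028 [[189.0, 221.0], [338.0, 221.0]]
```

View pics/tips.png

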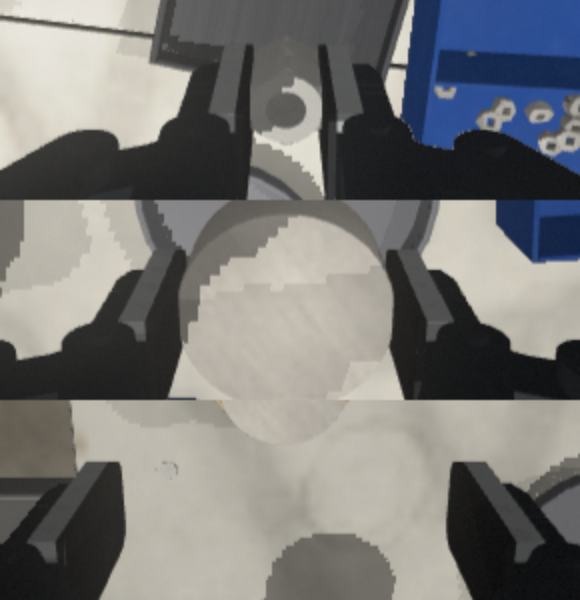

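Call:
carry_out(series="0 0 0.4 0 0 0;0 0 1 0 0 0;0 0 1.8 0 0 0;-0.8 0.5 2.4 0 0 0;-1.6 1 2.4 0 0 0;-2.4 1.6 2.4 0 0 0;-3.27 2.18 2.4 0 0 0;-3.27 2.18 2.4 0 0 0;-3.27 2.18 2.4 0 0 0")

```text
time: 11.75
ee_pos: [0.4413, 0.0251, 0.1513]
tool_rot: [2.219, 2.223, 0.001]
contact_force: [-0.1, 0.1, 0.6]
gripper_width: 0.0598
grip_force: 0.0
```

Call:
carry_out(series="0 0 0 0 0 0;0 0 0 0 0 0;0 0 0 0 0 0", grip=1)

```text
time: 12.05
ee_pos: [0.4428, 0.024, 0.1506]
tool_rot: [-2.223, -2.22, 0.0]
contact_force: [1.1, -0.6, -0.5]
gripper_width: 0.085
grip_force: 0.0
```

```bash
python3 - <<'E'
from h import *
i=imaging.camera_info('wrist');o=monitor.get_obs();im=imaging.camera('wrist');cv2.imwrite('pics/w6.png',im)
print(o['time'],o['ee_pos'])
b,g,r=[im[...,k].astype(int) for k in range(3)]
m=((r>1.25*b)&(r-b>18)).astype(np.uint8)*255
m[:110]=0;m[260:]=0;m[:,:200]=0;m[:,330:]=0
def big(m):return cv2.convexHull(max(cv2.findContours(m,0,1)[0],key=cv2.contourArea))
hsv=cv2.cvtColor(im,cv2.COLOR_BGR2HSV)
disc=big(cv2.morphologyEx(m&((hsv[...,0]<10)*255).astype(np.uint8),cv2.MORPH_OPEN,np.ones((3,3))));ring=big(m)
e=cv2.fitEllipse(disc);print(e,ray(i,*e[0],.030));e2=cv2.fitEllipse(ring);print(e2,ray(i,*e2[0],.020))
v=im.copy();cv2.ellipse(v,e,(0,255,0),1);cv2.ellipse(v,e2,(255,0,0),1);cv2.imwrite('pics/w6v.png',v)
E
```

```text
12.05 [0.44282759 0.02395868 0.15055601]
((260.43792724609375, 186.68771362304688), (69.72077178955078, 73.18307495117188), 90.51568603515625) [0.44058659 0.02756176 0.03      ]
((259.5898742675781, 183.4816436767578), (82.18060302734375, 82.6156005859375), 20.675891876220703) [0.43981595 0.02759558 0.02      ]
```

View pics/w6v.png

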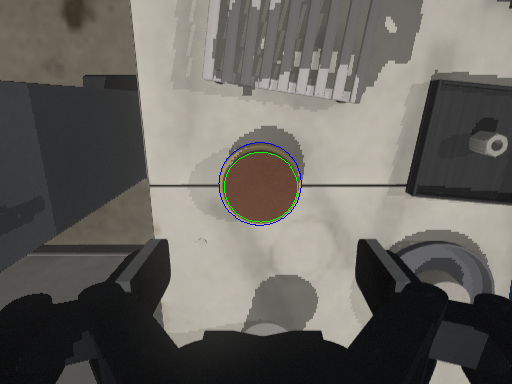

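The disc is fitted at (260,187) and the ring at (260,184). The cap is in the dish and the coupling is in the tray.

Call:
carry_out(series="-0.04 0.07 -0.7 0 0 0;-0.04 0.07 -1.4 0 0 0;-0.04 0.07 -2 0 0 0;-0.04 0.07 -2.24 0 0 0;-0.04 0.07 -2.29 0 0 0;-0.04 0.07 -2.29 0 0 0;-0.04 0.07 -2.29 0 0 0")

```text
time: 12.8
ee_pos: [0.4407, 0.0279, 0.037]
tool_rot: [2.221, 2.221, 0.001]
contact_force: [0.0, -0.1, -0.8]
gripper_width: 0.0856
grip_force: 0.0
```

Call:
carry_out(series="0 0 0 0 0 0;0 0 0 0 0 0;0 0 0 0 0 0;0 0 0 0 0 0;0 0 0 0 0 0", grip=-1, squeeze=40)

```text
time: 13.3
ee_pos: [0.4404, 0.028, 0.0373]
tool_rot: [2.221, 2.221, 0.002]
contact_force: [-1.7, -0.0, 8.9]
gripper_width: 0.0586
grip_force: 41.4
```

Call:
carry_out(series="0 0 0.2 0 0 0;0 0 0.8 0 0 0;0 0 1.6 0 0 0;0.1 0.6 2 0 0 0;0.3 1.4 2 0 0 0;0.5 2.2 2 0 0 0;0.5 2.52 2 0 0 0;0.5 2.52 2 0 0 0;0.5 2.52 2 0 0 0")

```text
time: 14.2
ee_pos: [0.4645, 0.1539, 0.1365]
tool_rot: [2.22, 2.222, -0.001]
contact_force: [0.6, 0.3, -0.6]
gripper_width: 0.0581
grip_force: 43.4
```

```bash
python3 - <<'E'
from h import *
i=imaging.camera_info('wrist');o=monitor.get_obs();im=imaging.camera('wrist')
print(o['time'],o['ee_pos'],o['gripper_width'],o['contact_force'],proj(i,[.465,.155,.026]))
cv2.imwrite('pics/w7.png',im)
E
```

```text
14.2 [0.46454089 0.15385964 0.13653463] 0.058114246274265986 [ 0.63190454  0.29283431 -0.55213037] [263.8513459 193.1430894]
```

View pics/w7.png

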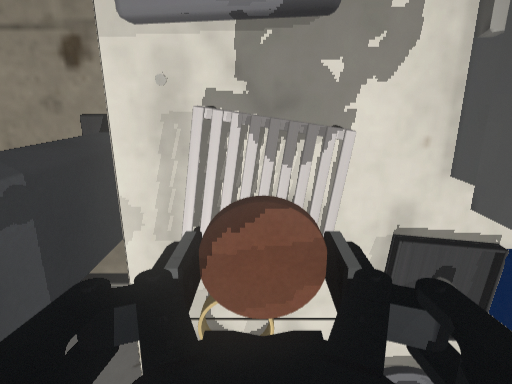

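Over the rack: its far edge runs from (192,107) to (354,130), and the disc is held level at (263,257).

```bash
python3 - <<'E'
from h import *
i=imaging.camera_info('wrist')
A=ray(i,192,107,.026);B=ray(i,354,130,.026);d=B-A;L=np.hypot(*d[:2]);n=np.array([d[1],-d[0],0])/L
print(A,B,L,(A+B)/2+n*.056)
t=imaging.camera_info('top');P=[ray(t,90+u/2.58,130+v/2.58,.026) for u,v in((358,160),(472,178),(455,300),(341,285))]
print(np.mean(P,0))
E
```

```text
[0.41356481 0.21862642 0.026     ] [0.53054457 0.20250135 0.026     ] 0.1180859154426775 [0.46440768 0.15508845 0.026     ]
[0.46524205 0.15384138 0.026     ]
```

Call:
carry_out(series="0 0.01 -0.6 0 0 0;0 0.01 -1.2 0 0 0;0 0.01 -1.6 0 0 0;0 0.01 -1.78 0 0 0;0 0.01 -1.84 0 0 0;0 0.01 -1.84 0 0 0;0 0.01 -1.84 0 0 0")

```text
time: 14.95
ee_pos: [0.4657, 0.1544, 0.0452]
tool_rot: [2.222, 2.22, 0.002]
contact_force: [-0.1, -1.0, -1.8]
gripper_width: 0.0584
grip_force: 43.4
```

Call:
carry_out(series="0 0 -0.02 0 0 0;0 0 -0.04 0 0 0;0 0 -0.05 0 0 0;0 0 -0.05 0 0 0")

```text
time: 15.35
ee_pos: [0.4655, 0.1547, 0.0435]
tool_rot: [2.221, 2.221, 0.003]
contact_force: [-3.2, -1.7, 17.6]
gripper_width: 0.0582
grip_force: 46.8
```

Call:
carry_out(series="0 0 0 0 0 0;0 0 0 0 0 0;0 0 0 0 0 0", grip=0.7)

```text
time: 15.65
ee_pos: [0.465, 0.1545, 0.0419]
tool_rot: [2.221, 2.221, 0.0]
contact_force: [-0.2, -0.2, -0.4]
gripper_width: 0.0724
grip_force: 0.0
```

Call:
carry_out(series="0 0 0.3 0 0 0;0 0 1 0 0 0;0 0 1.8 0 0 0;-0.1 -0.7 2.1 0 0 0;-0.3 -1.5 2.1 0 0 0;-0.5 -2.3 2.1 0 0 0;-0.5 -2.54 2.1 0 0 0;-0.5 -2.54 2.1 0 0 0;-0.5 -2.54 2.1 0 0 0")

```text
time: 16.55
ee_pos: [0.4404, 0.0278, 0.1468]
tool_rot: [-2.222, -2.22, -0.001]
contact_force: [0.7, 0.7, 0.6]
gripper_width: 0.0725
grip_force: 0.0
```

Call:
carry_out(series="0 0 0 0 0 0;0 0 0 0 0 0", grip=1)

```text
time: 16.75
ee_pos: [0.4402, 0.0284, 0.1466]
tool_rot: [-2.22, -2.223, 0.0]
contact_force: [-0.4, 0.9, -0.2]
gripper_width: 0.0852
grip_force: 0.0
```

```bash
python3 - <<'E'
from h import *
i=imaging.camera_info('wrist');o=monitor.get_obs();im=imaging.camera('wrist');cv2.imwrite('pics/w8.png',im)
print(o['time'],o['ee_pos'],o['gripper_width'])
b,g,r=[im[...,k].astype(int) for k in range(3)]
m=((r>1.25*b)&(r-b>18)).astype(np.uint8)*255
m[:110]=0;m[260:]=0;m[:,:200]=0;m[:,330:]=0
m=cv2.morphologyEx(m,cv2.MORPH_OPEN,np.ones((2,2)))
h=cv2.convexHull(np.vstack([c for c in cv2.findContours(m,0,1)[0] if cv2.contourArea(c)>30]))
e=cv2.fitEllipse(h);print(e,ray(i,*e[0],.018))
v=im.copy();cv2.ellipse(v,e,(255,0,0),1);cv2.imwrite('pics/w8v.png',v)
E
```

```text
16.75 [0.44015916 0.02840795 0.14660976] 0.08519691670338335
((263.7425231933594, 190.79127502441406), (82.9948501586914, 83.35707092285156), 41.381507873535156) [0.44060785 0.02631741 0.018     ]
```

View pics/w8v.png

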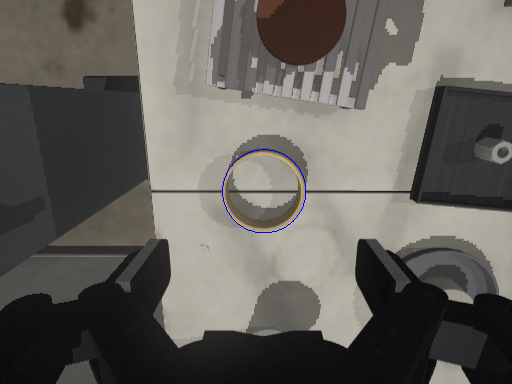

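The disc lies in place on the rack, and the ring is fitted at (264,191).

Call:
carry_out(series="0 -0.04 -0.8 0 0 0;0 -0.04 -1.6 0 0 0;0 -0.04 -2.2 0 0 0;0 -0.04 -2.48 0 0 0;0 -0.04 -2.55 0 0 0;0 -0.04 -2.55 0 0 0;0 -0.04 -2.55 0 0 0")

```text
time: 17.5
ee_pos: [0.4407, 0.0257, 0.02]
tool_rot: [2.221, 2.221, 0.001]
contact_force: [-0.5, 0.3, 0.9]
gripper_width: 0.0852
grip_force: 0.0
```

Call:
carry_out(series="0 0 0 0 0 0;0 0 0 0 0 0;0 0 0 0 0 0;0 0 0 0 0 0;0 0 0 0 0 0", grip=-1, squeeze=40)

```text
time: 18.0
ee_pos: [0.4408, 0.0256, 0.0205]
tool_rot: [2.221, 2.22, 0.003]
contact_force: [-1.4, 0.5, 8.3]
gripper_width: 0.0674
grip_force: 42.4
```

Call:
carry_out(series="0 0 0.2 0 0 0;0 0 0.8 0 0 0;0 0 1.7 0 0 0;0 0 2.6 0 0 0;0 0.7 2.6 0 0 0;0.1 1.6 2.6 0 0 0;0.2 2.5 2.6 0 0 0;0.3 3.4 2.6 0 0 0;0.4 4.3 2.6 0 0 0;0.4 5.2 2.6 0 0 0;0.4 5.9 2.6 0 0 0;0.4 6.16 2.6 0 0 0;0.4 6.16 2.6 0 0 0;0.4 6.16 2.6 0 0 0")

```text
time: 19.4
ee_pos: [0.4596, 0.3327, 0.1495]
tool_rot: [2.221, 2.221, -0.001]
contact_force: [0.6, -0.2, -1.5]
gripper_width: 0.0672
grip_force: 46.5
```

```bash
python3 - <<'E'
from h import *
i=imaging.camera_info('wrist');o=monitor.get_obs();im=imaging.camera('wrist');cv2.imwrite('pics/w9.png',im)
t=imaging.camera_info('top');p=ray(t,90+217/2.58,130+234/2.58,.04)
print(o['time'],o['ee_pos'],o['gripper_width'],o['contact_force'],p,proj(i,p))
E
```

```text
19.4 [0.45961569 0.33273708 0.14948114] 0.0672461091813865 [ 0.58668023 -0.19858898 -1.54289158] [0.46072986 0.33356481 0.04      ] [264.74794622 193.85332888]
```

View pics/w9.png

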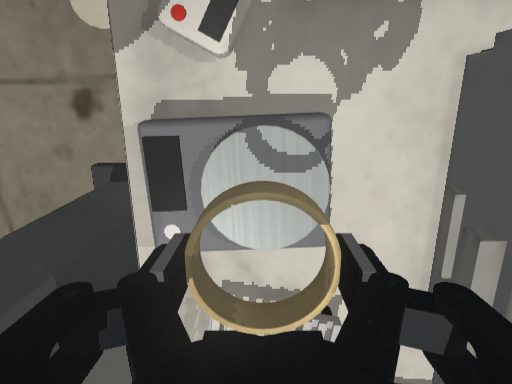

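The pan spans columns 201 to 331 and rows 124 to 249, so its centre is about (266,187). The ring is held level at (264,257). The two views differ by 5 mm, so I measure both by mask.

```bash
python3 - <<'E'
from h import *
i=imaging.camera_info('wrist');t=imaging.camera_info('top');print(ray(i,266,186.5,.04))
im=cv2.imread('pics/top0.png');g=cv2.cvtColor(im,cv2.COLOR_BGR2GRAY)
print(g[221,150:200],g[195:245,174])
m=np.zeros_like(g);m[196:248,150:198]=((g>128)*255)[196:248,150:198]
m=cv2.morphologyEx(m,cv2.MORPH_OPEN,np.ones((5,5)))
c=max(cv2.findContours(m,0,1)[0],key=cv2.contourArea);e=cv2.fitEllipse(cv2.convexHull(c));print(e,ray(t,*e[0],.04))
E
```

```text
[0.46180384 0.33898537 0.04      ]
[116 112  97 109 138 149 149 149 150 149 150 149 150 149 151 150 150 150
 150 151 151 151 152 153 152 152 153 152 153 154 154 155 155 155 154 156
 155 158 159 157 159 159 159 153 130 119 114 117 148 159] [173 173 163 131 110 119 146 153 150 150 150 152 153 153 150 152 153 153
 152 151 152 153 153 151 151 152 152 151 152 152 153 152 151 152 153 153
 153 155 155 153 154 156 157 157 157 149 116 100  97  99]
((173.87754821777344, 220.44497680664062), (40.02888107299805, 40.8885498046875), 75.56771087646484) [0.46134307 0.33413901 0.04      ]
```

Call:
carry_out(series="0.02 0.07 -0.6 0 0 0;0.02 0.07 -1.2 0 0 0;0.02 0.07 -1.6 0 0 0;0.02 0.07 -1.72 0 0 0;0.02 0.07 -1.75 0 0 0;0.02 0.07 -1.75 0 0 0;0.02 0.07 -1.75 0 0 0")

```text
time: 20.15
ee_pos: [0.4617, 0.3372, 0.063]
tool_rot: [2.222, 2.221, 0.003]
contact_force: [0.8, -1.2, -1.9]
gripper_width: 0.0673
grip_force: 46.5
```

```bash
python3 - <<'E'
from h import *
i=imaging.camera_info('wrist');o=monitor.get_obs();im=imaging.camera('wrist');cv2.imwrite('pics/w10.png',im)
print(o['time'],o['ee_pos'],o['contact_force'],proj(i,[.4617,.339,.04]),proj(i,[.4613,.3341,.04]))
E
```

```text
20.15 [0.4616662  0.33715765 0.06304701] [ 0.76367554 -1.23369545 -1.93510145] [263.5516991  241.33624612] [262.74844756 250.25822938]
```

View pics/w10.png

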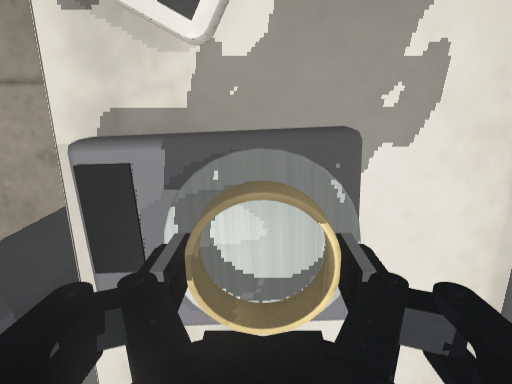

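The pan spans columns 164 to 359 with its top at row 149, so its centre is about (261.5,242). The ring's lower inner edge gives about (263.5,241), which is centred to about 1 mm.

Call:
carry_out(series="0 0 -0.02 0 0 0;0 0 -0.04 0 0 0;0 0 -0.06 0 0 0;0 0 -0.06 0 0 0")

```text
time: 20.6
ee_pos: [0.4613, 0.3373, 0.0605]
tool_rot: [2.221, 2.221, 0.003]
contact_force: [-3.6, -2.5, 14.8]
gripper_width: 0.0673
grip_force: 48.2
```

Contact. I release, rise and back off, then check.

Call:
carry_out(series="0 0 0 0 0 0;0 0 0 0 0 0;0 0 0 0 0 0;0 0 0 0 0 0", grip=1)

```text
time: 21.0
ee_pos: [0.4609, 0.337, 0.0586]
tool_rot: [-2.221, -2.221, 0.0]
contact_force: [0.6, -0.1, -1.2]
gripper_width: 0.0853
grip_force: 0.0
```

Call:
carry_out(series="0 0 0.4 0 0 0;0 0 1.2 0 0 0;0 0 2 0 0 0;0 0 3 0 0 0;0 0 4 0 0 0;-0.6 -0.8 4 0 0 0;-1.2 -1.6 4 0 0 0;-1.8 -2.4 4 0 0 0;-2.4 -3.2 4 0 0 0;-2.4 -3.2 4 0 0 0;-2.4 -3.2 4 0 0 0")

```text
time: 22.1
ee_pos: [0.3408, 0.1765, 0.2593]
tool_rot: [2.223, 2.22, 0.003]
contact_force: [-0.6, -0.3, 0.2]
gripper_width: 0.0852
grip_force: 0.0
```

```bash
python3 - <<'E'
from h import *
o=monitor.get_obs();im=imaging.camera('top');w=imaging.camera('wrist')
print(o['time'],o['ee_pos'],o['gripper_width'])
a=cv2.resize(im[130:270,90:400],None,fx=2.58,fy=2.58,interpolation=cv2.INTER_CUBIC)
b=cv2.resize(w,None,fx=.6,fy=.6);p=np.zeros((b.shape[0],a.shape[1],3),np.uint8);p[:,:b.shape[1]]=b
cv2.imwrite('pics/end.png',np.vstack([a,p]))
E
```

```text
22.1 [0.34076128 0.17650071 0.25934234] 0.08521473728881673
```

View pics/end.png

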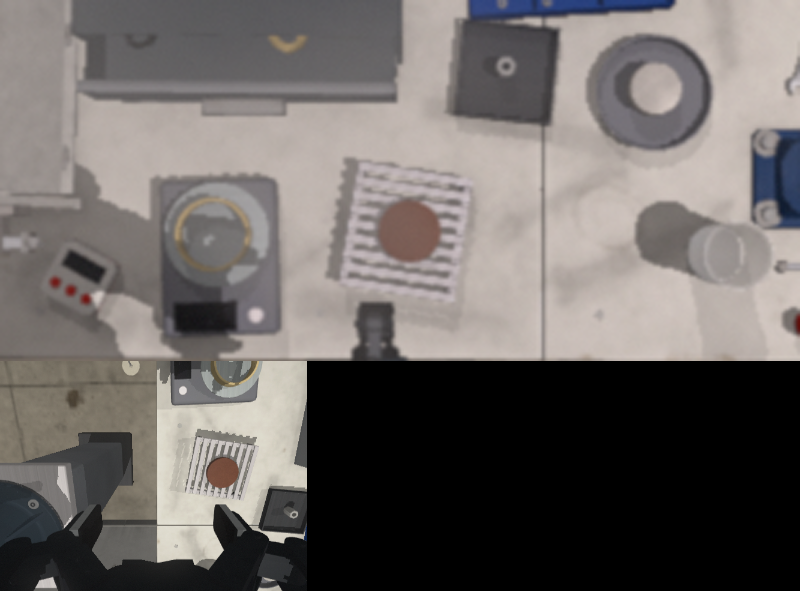

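The end view shows all four parts upright in the middle of their places: ring about (212,234), disc (409,231), coupling (506,66) and cap (657,88). The beaker and timer have not moved.

```bash
python3 -c "
from station import job
print(job.finish_job())"
```

```text
the job is handed in; nothing more can be done
None
```

I took the stack apart top down and handed the job in at about 22 s; the coupling, cap, disc and ring stand upright and released in their places, each within about 4 mm of centre by camera, with beaker and timer unmoved.

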